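Switch off the pin polisher and take out its bowl

ROBOT

A 6-joint arm with a two-finger parallel gripper is mounted at the origin on the work surface. World frame = base frame: x ahead of the robot, y to its left, z up, the work surface at z = 0. Lengths are in m, angles in rad, forces in N, time in s.
With the tool pointing down it reaches from about 0.375 to 0.9 m from the base axis. Payload 3.1 kg.
Tool frame: the origin (TCP) lies at the very end of the fingers, on their centre line; the grasp point (between the pads) lies 19 mm behind it; z points along the fingers, y is the line along which they close (so a half turn about z gives the same grasp; the last joint's range is limited). The gripper opens to 85 mm and grips with 20 to 120 N. Pads are 22 mm wide; open, the fingers measure 114 mm over their backs; the gripper's body (76 mm by 85 mm) begins 54 mm behind the grasp point. The pads swing forward as they close: fully open they stand 13 mm farther back than shut.
Start: joints at [1.034, 0.527, 1.433, -0, 1.181, -0.178], TCP at [0.219, 0.585, 0.231] pointing down, gripper open.
Joint ranges: [-3.08, 3.08], [-0.75, 2.2], [0.22, 2.44], [-1.43, 4.57], [0, 2.65], [-2.85, 2.85]. Speed limits (rad/s): [2.79, 2.79, 3.14, 3.14, 3.14, 3.14].

INTERFACE

Orientations are given as a unit quaternion [x, y, z, w].
In Python, from station import sense, snapshot, camera_params, sign_off gives the robot as it stands.
- The arm moves only by the shell command python3 -m handwheel 'ROWS' [OPENING] [FORCE]. ROWS is JSON, a list that holds one entry, the list of rows, each a list of 4 numbers: the shift along the tool's x, y, z in units of 25 mm (1.0 is 25 mm), then the turn about the tool's z in units of 6 degrees (1.0 is 6 degrees). A call has 1 to 20 rows; each row shifts and turns the commanded pose from where the row before left it, along the tool's axes as they then stand; what a row does not reach is not made up. A row lasts 1/8 s, in which the tool goes at most 62.5 mm and 10.7 degrees, less where a joint would pass 70% of its speed; a pose out of reach is approached as far as the arm can. A call is refused whole if a number of a shift passes 1 or a number of a turn 1, either way. A call with a gripper value outside its range is refused whole. OPENING is the finger opening in mm, from 0 to 85.4, set as the call begins (- or left out, the last holds). The fingers move at their own pace and stop on an object; FORCE is the grip in N (left out, the last holds). Time passes only in rows, so rows that do not move let the fingers close. It gives the time, the measured TCP pose, the force, the opening and the grip force at its end, in the units of the state.
- sense(): the state, without advancing time (a new reading comes with each control period).
- snapshot(name): name is "side" or "top" or "wrist"; returns (picture, depth): 384x512x3 uint8, red, green, blue; 384x512 float32, m along the optical axis (not along the pixel's ray), 0 where there is no reading.
- camera_params(name): a dict with "mtx" (3x3 intrinsics, pixels), "extrinsics" (4x4, takes a point from camera to world coordinates); the wrist camera has in their place "hand_eye" (4x4, takes a point from camera to tool coordinates, whose origin is the TCP and whose axes are the flange's). Camera axes: x right, y up, looking along -z (the intrinsics and any distortion apply to the point x, -y, -z); pixel columns grow to the right and rows downward; lengths in m; the calibration is good to about 2 mm. The wrist camera is an equidistant fisheye: a pixel r from the principal point sees the ray r / f radians off the axis. A picture is of the moment at which its call begins: read the wrist's pose just before it. camera_params takes no time and is no camera call.
- sign_off(): hands the job in; it is judged then, once.
The state is a dict: "t": time; "q": joint angles; "qd": joint speeds; "tau": joint torques, N m; "tcp_pos": TCP position; "tool_rot": TCP orientation; "force": force on the tool from outside, world axes, zero at the start; "ft_torque": the same for the moment, N m; "finger_gap": opening from 0.0 (shut) to 1.0 (fully open); "gripper_force": force on a finger pad.
Only numpy, scipy, OpenCV 4.12 (cv2) and the standard library are available. Lean on these libraries where they do the work, as an engineer would, in place of code of your own. Each camera call takes 0.05 s, during which the arm holds its last target. There are 200 camera calls.

TASK

The polishing run is over. Turn the polisher's speed knob anticlockwise all the way to its off stop, and only then lift the lidded bowl off the machine by its handle, carry it level and set it down gently, standing flat in the steel tray. Leave the other tools on the bench where they are.

Things in the scene. Friction and masses are not known exactly. Their poses are not given: they have to be found in the camera images.
- machine: bench pin polisher, fixed, standing in either half of the bench: 250 mm deep (x), 345 mm wide (y -185 to +160); origin under it at bench level, +x points away from its front. Its right (-y) half is a grey platform 95 mm high that carries the bowl, its left (+y) half a white console whose panel slopes up 15 degrees, from 80 mm high at the front to 147 mm at the back, with the speed knob
- bowl_seat (a point): centre of the top of the machine's round aluminium seat for the bowl, 98 mm above the bench, inside a low black rubber locating ring (inner radius 67 mm, standing 6 mm above the seat)
- knob (a joint): speed knob's angle: 0 = off, at the anticlockwise end stop (pointer at the dial's red mark, lower left as seen from the machine's front); grows clockwise, seen from above the panel, to 4.71 at the other stop. Light friction (about 0.06 N m); it stays where it is left
- knob_grip (a point): on the speed knob's axis, 12 mm below its top and 29 mm above the panel: the height to grip. Black ridged cylinder 48 mm in diameter, 36 mm tall, white pointer line on top, standing square on the sloping panel. Its z axis points out of the panel along the axis; its x axis points along the pointer and turns with the knob. The axis is 183 mm from the bowl's
- bowl: round white plastic polishing bowl, 124 mm in diameter (foot 116 mm), with a blue lid 132 mm in diameter, clamped on for good; 100 mm high to the top of the lid, 0.55 to 0.9 kg; steel bridge handle on the lid. Origin at the centre of its underside, z up. It starts on the machine's seat
- bowl_handle (a point): centre of the bowl's lid handle, on its axis, 131 mm above its underside: a straight steel bar 96 mm long (point x), 18 mm wide (y) and 14 mm thick (z), its underside 24 mm above the lid, with a post under each end, 42 mm either side of the centre
- tray: shallow square steel tray, loose, 210 x 210 mm outside, 25 mm high, walls 4 mm; origin at the centre of its underside, its floor 4 mm above the bench. It stands in the other half of the bench from the machine
- mallet: rubber mallet lying down: black head 62 mm in diameter, 95 mm long, light wooden handle 250 mm; not part of the job
- nylon_hammer: small hammer lying down: white nylon head 40 mm in diameter, 75 mm long, black handle 230 mm; not part of the job
- steel_slab: dark steel bench slab, 70 x 170 x 24 mm, lying flat; not part of the job
- steel_disc: round steel bench plate, 130 mm in diameter, 18 mm thick, lying flat; not part of the job
- doming_block: bright steel doming cube, 60 mm, with round hollows in its faces; it stands between the polisher and the tray; not part of the job
- compound_bottle: yellow bottle with an orange cap, 68 mm in diameter, 170 mm tall; not part of the job
There are look-alikes about, which are no part of the job. Of the things that look like the bowl, the smallest one is meant.

How it is judged:
On the way, in this order (a step that is already met when the one before it is completed fails the run):
1. the knob is at its off stop while the bowl still stands on its seat (value of joint knob below 0.1 rad and z of bowl in the frame of machine below 0.106 m and distance of bowl from where it was at the start of the episode below 0.02 m), for 0.2 s.
2. the bowl is lifted clear of the machine (z of bowl in the frame of machine above 0.125 m), for 0.1 s.
At the end, for the whole second after the job is handed in: The knob is within 0.1 rad of its off stop, and the bowl stands flat on the tray's floor inside its walls (tilt under 0.05 rad, underside within 4 mm of the floor, axes within 70 mm), bowl and tray at rest (value of joint knob below 0.1 rad and z of bowl in the frame of tray between 0 and 0.008 m and horizontal distance between bowl and tray below 0.07 m and angle between bowl's own z axis and vertical below 0.05 rad and linear speed of each of bowl, tray below 0.02 m/s); the robot touches nothing.
It fails at once if the bowl is lifted off its seat while the knob is not yet off (z of bowl in the frame of machine above 0.108 m and value of joint knob above 0.15 rad).
It fails at once if the bowl is tipped by more than 20 degrees (angle between bowl's own z axis and vertical above 0.35 rad).
It fails at once if the bowl is dropped or slammed into the tray: it comes down on it faster than 0.35 m/s (z of bowl in the frame of tray below 0.03 m and horizontal distance between bowl and tray below 0.1 m and linear speed of bowl above 0.35 m/s).
It fails at once if another tool on the bench is pushed away by more than 30 mm (distance of any of mallet, nylon_hammer, steel_slab, steel_disc, doming_block, compound_bottle from where it was at the start of the episode above 0.03 m).
It fails at once if the bottle is knocked over (angle between compound_bottle's own z axis and vertical above 0.5 rad).
It also fails if it takes over 72 s, if anything falls off the work surface, if the arm or the gripper's body presses on something with over 40 N, if the wrist force passes 120 N, or if a joint passes its speed limit or range.

## Working session

There is one attempt and no reset: what is moved stays moved. The work goes in short steps, Python scripts to look and compute and a shell command to move; the robot and the scene stay as the last step left them, time stands still between calls to the robot, and variables do not carry over. Pictures are saved under pics/ and viewed, at most 10 in all, crops included, and the job is handed in when it is done.

```bash
mkdir -p pics; ls; python3 - <<'E'
from station import *
import cv2,numpy as np
s=sense();print({k:np.round(v,3).tolist() for k,v in s.items()})
for n in("top","side"):
    p,d=snapshot(n);cv2.imwrite(f"pics/{n}0.png",p[...,::-1]);np.savez(f"{n}0.npz",p=p,d=d)
    print({k:np.round(v,3).tolist() for k,v in camera_params(n).items()} )
E
```

```text
pics
{'t': 0.0, 'q': [1.034, 0.528, 1.434, -0.0, 1.181, -0.179], 'qd': [-0.001, 0.0, 0.001, -0.002, 0.0, 0.0], 'tau': [0.0, -44.235, -17.803, -0.0, 0.008, -0.0], 'tcp_pos': [0.219, 0.585, 0.23], 'tool_rot': [0.178, 0.984, -0.001, -0.0], 'force': [0.753, 0.531, 0.853], 'ft_torque': [-0.003, 0.047, -0.004], 'gripper_force': 0.0, 'finger_gap': 0.995}
{'mtx': [[425.566, 0.0, 256.239], [0.0, 425.566, 189.903], [0.0, 0.0, 1.0]], 'extrinsics': [[0.008, 0.983, -0.185, 0.247], [-1.0, 0.01, 0.006, -0.123], [0.008, 0.185, 0.983, 1.567], [0.0, 0.0, 0.0, 1.0]]}
{'mtx': [[353.107, 0.0, 259.25], [0.0, 353.107, 194.773], [0.0, 0.0, 1.0]], 'extrinsics': [[-0.247, -0.627, 0.739, 1.389], [0.969, -0.152, 0.194, 0.085], [-0.009, 0.764, 0.646, 0.901], [0.0, 0.0, 0.0, 1.0]]}
```

View pics/top0.png

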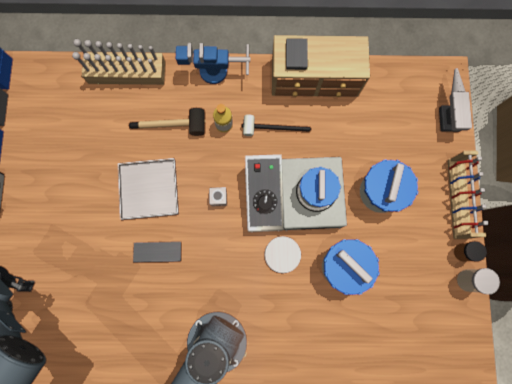

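View pics/side0.png

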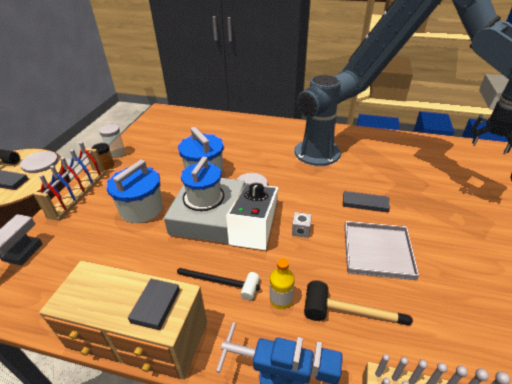

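Top view: three blue-lidded bowls at (320,188), (391,186) and (351,267). The one at (320,188) is the smallest and stands on the machine's seat, so it fits. The knob is at (265,201) and the tray at (148,189), with the doming block (218,197) between. I'll confirm in a crop and measure.

```bash
cat > h.py <<'E'
from station import *
import cv2,numpy as np
from scipy.spatial.transform import Rotation as R
def cloud(n,d):
    c=camera_params(n);K=c["mtx"];E=np.array(c["extrinsics"])
    v,u=np.mgrid[:384,:512]
    P=np.stack([(u-K[0][2])/K[0][0]*d,-(v-K[1][2])/K[1][1]*d,-d],-1)
    return P@E[:3,:3].T+E[:3,3]
def rect(m,P):
    q=P[m][:,:2].astype(np.float32);r=cv2.minAreaRect(q*1000);return np.round(r[0],1),np.round(r[1],1),round(r[2],1),m.sum()
E
python3 - <<'E'
from h import *
z=np.load("top0.npz");p,d=z["p"],z["d"];P=cloud("top",d);Z=P[...,2]
v,u=np.mgrid[:384,:512]
box=lambda a,b,c,e:(u>=a)&(u<=c)&(v>=b)&(v<=e)
for n,(a,b,c,e),lo,hi in [("console",(240,150,284,235),.06,.2),("platform",(284,150,350,235),.08,.1),("knobtop",(250,185,282,218),.135,.17),
  ("lid",(294,160,345,215),.188,.205),("handle",(294,160,345,215),.22,.25),("traywall",(112,150,185,225),.017,.035),("trayfloor",(112,150,185,225),.002,.008),
  ("lid2",(360,155,420,215),.12,.3),("lid3",(320,235,385,300),.12,.3),("cube",(205,180,232,212),.05,.08),("bottle",(210,100,236,136),.1,.2)]:
    m=box(a,b,c,e)&(Z>lo)&(Z<hi)&(d>0)
    if m.sum()>3: print(n,*rect(m,P),"z",np.round(np.percentile(Z[m],[2,50,98]),3))
    else: print(n,m.sum())
m=box(294,160,345,215)&(Z>.2);print(np.histogram(Z[m],12))
c=p[140:310,235:435];c=cv2.resize(c,None,fx=3.5,fy=3.5,interpolation=cv2.INTER_CUBIC);cv2.imwrite("pics/crop1.png",c[...,::-1])
E
```

```text
console [ 515.5 -164.6] [254.3 135.3] 0.8 2815 z [0.08  0.118 0.149]
platform [ 522.4 -334.5] [251.5 219.8] 2.5 2677 z [0.087 0.094 0.1  ]
knobtop [ 474.3 -162.4] [47.9 48. ] 3.8 164 z [0.137 0.145 0.153]
lid [ 521.1 -341.7] [130.9 130.5] 14.5 1071 z [0.192 0.197 0.203]
handle [ 521.5 -340.4] [17.4 94.9] 89.4 175 z [0.226 0.234 0.24 ]
traywall [542.6 269.2] [211.5 212.8] 6.2 326 z [0.017 0.024 0.031]
trayfloor [549.4 271.7] [293.2 277.5] 2.2 2415 z [0.002 0.004 0.008]
lid2 [ 540.4 -596.9] [180.5 179.7] 0.3 2183 z [0.129 0.137 0.191]
lid3 [ 264.1 -449.7] [176.9 180.4] 0.9 2414 z [0.13  0.137 0.191]
cube [511.6   4.8] [60.2 57.8] 1.5 273 z [0.053 0.06  0.067]
bottle [796.2  -7.1] [57.4 65.5] 18.1 280 z [0.102 0.123 0.173]
(array([389,   0,   0,   0,   0,   0,   0,   0,   0,   0,   0,   7]), array([0.20001395, 0.31391134, 0.42780872, 0.5417061 , 0.65560348,
       0.76950087, 0.88339825, 0.99729563, 1.11119302, 1.2250904 ,
       1.33898778, 1.45288517, 1.56678255]))
```

View pics/crop1.png

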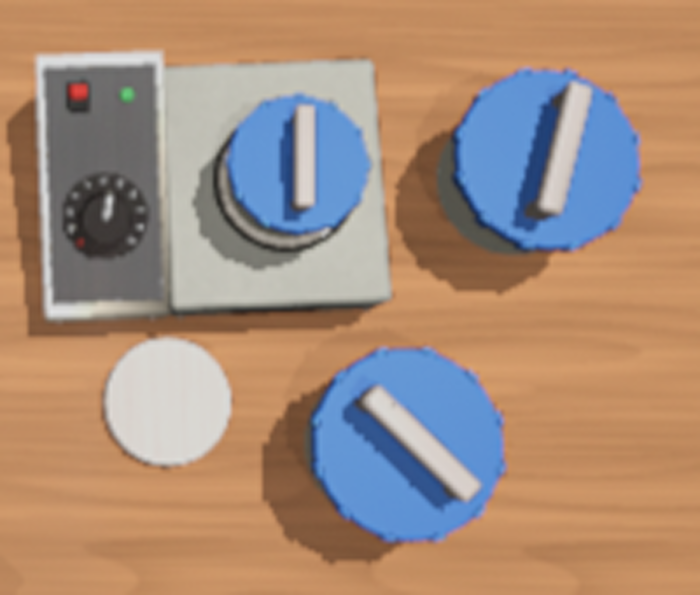

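The crop shows the bowl on the machine (lid 131 mm across, against 180 mm for the other two), so it is the smallest. The knob is in the crop at (100,212), pointing up and slightly right, with the red mark at lower left (82,243). Next I'll move over the knob, aligning tool y with world y on the way.

```bash
python3 -m handwheel '[[[0,0,0,-0.855],[0,0,0,-0.855],[0,0,0,-0.855],[0,0,0,-0.855],[-0.34,-1,0,0],[-0.34,-1,0,0],[-0.34,-1,0,0],[-0.34,-1,0,0],[-0.34,-1,0,0],[-0.34,-1,0,0],[-0.34,-1,0,0],[-0.34,-1,0,0],[-0.34,-1,0,0],[-0.34,-1,0,0],[-0.34,-1,0,0],[-0.34,-1,0,0],[-0.34,-1,0,0],[-0.34,-1,0,0],[-0.34,-1,0,0],[-0.34,-1,0,0]]]' 85
python3 - <<'E'
from h import *
z=np.load("top0.npz");p,d=z["p"].astype(int),z["d"];P=cloud("top",d);Z=P[...,2]
q=np.array([.4743,-.1624])
r=np.hypot(P[...,0]-q[0],P[...,1]-q[1])
m=(r<.023)&(p.min(-1)>110);w=P[m][:,:2]-q
print("pointer px",m.sum(),w.mean(0).round(4),np.degrees(np.arctan2(*w.mean(0)[::-1])))
m=(r<.05)&(p[...,0]>p[...,1]+50);w=P[m][:,:2]-q;print("red",m.sum(),np.degrees(np.arctan2(*w.mean(0)[::-1])))
print(np.array(camera_params("wrist")["hand_eye"]).round(3))
E
```

```text
t: 2.6
tcp_pos: [0.3551, 0.1842, 0.2312]
tool_rot: [0.0, 1.0, -0.0, -0.0]
force: [-1.5, 0.4, -0.8]
finger_gap: 0.995
gripper_force: 0.0
pointer px 15 [ 0.0091 -0.0004] -2.732333638166091
red 3 125.84176913050905
[[ 0.001  0.947  0.321  0.082]
 [ 1.    -0.001 -0.    -0.   ]
 [-0.     0.321 -0.947 -0.142]
 [ 0.     0.     0.     1.   ]]
```

```bash
python3 -m handwheel '[[[-0.345,-0.99,0,0],[-0.345,-0.99,0,0],[-0.345,-0.99,0,0],[-0.345,-0.99,0,0],[-0.345,-0.99,0,0],[-0.345,-0.99,0,0],[-0.345,-0.99,0,0],[-0.345,-0.99,0,0],[-0.345,-0.99,0,0],[-0.345,-0.99,0,0],[-0.345,-0.99,0,0],[-0.345,-0.99,0,0],[-0.345,-0.99,0,0],[-0.345,-0.99,0,0],[0,0,0.5,0],[0,0,0.5,0],[0,0,0,0]]]' 64
python3 - <<'E'
from h import *
p,d=snapshot("wrist");cv2.imwrite("pics/w1.png",p[...,::-1])
print(camera_params("wrist")["mtx"],sense()["tcp_pos"],sense()["q"])
E
```

```text
t: 4.72
tcp_pos: [0.474, -0.1598, 0.2046]
tool_rot: [-0.0, 1.0, 0.001, -0.002]
force: [0.2, -0.6, -0.6]
finger_gap: 0.75
gripper_force: 0.0
[[297.31863964   0.         253.71238239]
 [  0.         297.31863964 196.36100508]
 [  0.           0.           1.        ]] [ 0.47469425 -0.16020623  0.20536717] [-5.48989894e-01  3.99556116e-01  1.76538295e+00  1.76411856e-04
  9.79686112e-01 -2.12006179e+00]
```

View pics/w1.png

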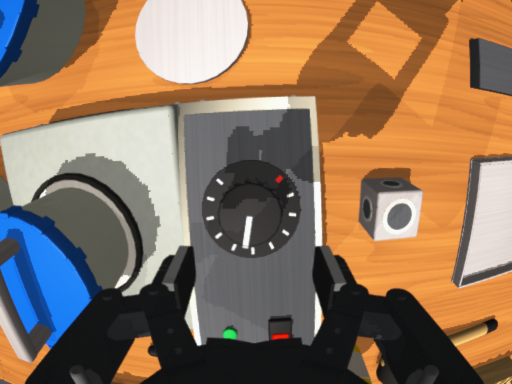

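Wrist view: knob at (248,210) between the open fingers, pointer toward (246,245), red mark at (280,180). That is about 140° anticlockwise to go. I'll pre-turn by 40°, descend, grip and turn.

```bash
python3 -m handwheel '[[[-0.06,-0.07,0,0],[0,0,0,0.95],[0,0,0,0.95],[0,0,0,0.95],[0,0,0,0.95],[0,0,0,0.95],[0,0,0,0.95],[0,0,0,0.95],[0,0,0.49,0],[0,0,0.49,0],[0,0,0.49,0],[0,0,0.49,0],[0,0,0.49,0],[0,0,0.49,0],[0,0,0.49,0],[0,0,0,0]]]' 64 && python3 -m handwheel '[[[0,0,0,0],[0,0,0,0],[0,0,0,0],[0,0,0,0],[0,0,0,0]]]' 40 25
```

```text
t: 6.78
tcp_pos: [0.4766, -0.1629, 0.1195]
tool_rot: [0.341, 0.94, 0.0, -0.001]
force: [-0.2, 0.5, 0.4]
finger_gap: 0.749
gripper_force: 0.0
t: 7.4
tcp_pos: [0.4775, -0.1629, 0.1209]
tool_rot: [0.342, 0.94, 0.0, 0.0]
force: [2.4, 3.2, 3.9]
finger_gap: 0.578
gripper_force: 26.1
```

```bash
python3 -m handwheel '[[[0,0,0,-0.9],[0,0,0,-0.9],[0,0,0,-0.9],[0,0,0,-0.9],[0,0,0,-0.9],[0,0,0,-0.9],[0,0,0,-0.9],[0,0,0,-0.9],[0,0,0,-0.9],[0,0,0,-0.9],[0,0,0,-0.9],[0,0,0,-0.9],[0,0,0,-0.9],[0,0,0,0]]]' && python3 -m handwheel '[[[0,0,0,0],[0,0,0,0],[0,0,0,0],[0,0,-0.5,0],[0,0,-0.5,0],[0,0,-0.5,0],[0,0,-0.5,0]]]' 64
python3 - <<'E'
from h import *
p,d=snapshot("top");np.savez("top1.npz",p=p,d=d)
print(sense()["q"],sense()["tcp_pos"])
p,d=snapshot("wrist");cv2.imwrite("pics/w2.png",p[...,::-1])
E
```

```text
t: 9.15
tcp_pos: [0.4777, -0.1632, 0.1208]
tool_rot: [-0.261, 0.965, -0.001, 0.001]
force: [-0.2, 5.7, 2.3]
finger_gap: 0.555
gripper_force: 50.4
t: 10.02
tcp_pos: [0.4773, -0.1633, 0.1718]
tool_rot: [-0.261, 0.965, -0.0, 0.0]
force: [-0.3, -0.4, 1.0]
finger_gap: 0.752
gripper_force: 0.0
[-5.51327240e-01  4.51798370e-01  1.79163714e+00 -6.40050850e-06
  8.94146147e-01 -2.65046193e+00] [ 0.47825812 -0.16379068  0.17320808]
```

View pics/w2.png

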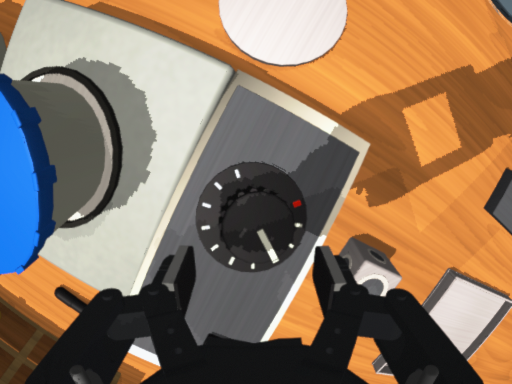

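Pointer now toward (275,260), red mark at (297,203): about 75–80° left. Second stroke.

```bash
python3 -m handwheel '[[[0,0,0,0.95],[0,0,0,0.95],[0,0,0,0.95],[0,0,0,0.95],[0,0,0,0.95],[0,0,0,0.95],[0,0,0,0.95],[0,0,0,0.95],[0,0,0,0.95],[0,0,0,0.95],[0,0,0,0.95],[0,0,0,0.95],[0,0,0,0.95],[0,0,0.5,0],[0,0,0.5,0],[0,0,0.5,0],[0,0,0.4,0],[0,0,0,0]]]' 62 && python3 -m handwheel '[[[0,0,0,0],[0,0,0,0],[0,0,0,0],[0,0,0,0],[0,0,0,0]]]' 40 25 && python3 -m handwheel '[[[0,0,0,-0.9],[0,0,0,-0.9],[0,0,0,-0.9],[0,0,0,-0.9],[0,0,0,-0.9],[0,0,0,-0.9],[0,0,0,-0.9],[0,0,0,-0.9],[0,0,0,-0.9],[0,0,0,-0.9],[0,0,0,-0.9],[0,0,0,-0.9]]]'
python3 -c "from station import *;print(sense())"
```

```text
t: 12.38
tcp_pos: [0.4766, -0.1629, 0.1219]
tool_rot: [0.373, 0.928, 0.0, -0.001]
force: [0.1, 0.1, 0.1]
finger_gap: 0.725
gripper_force: 0.0
t: 13.0
tcp_pos: [0.4774, -0.1631, 0.1233]
tool_rot: [0.373, 0.928, 0.0, 0.0]
force: [0.8, 2.3, 1.5]
finger_gap: 0.57
gripper_force: 25.9
t: 14.5
tcp_pos: [0.4776, -0.1632, 0.1233]
tool_rot: [-0.183, 0.983, -0.001, 0.001]
force: [0.2, 4.2, 1.8]
finger_gap: 0.549
gripper_force: 35.1
{'t': 14.5, 'q': array([-5.51017861e-01,  5.35072661e-01,  1.83305143e+00,  9.49872903e-05,
        7.71839469e-01, -2.48957737e+00]), 'qd': array([-1.76960052e-03, -3.29847490e-04,  3.22973922e-03, -5.33115422e-03,
       -8.85137853e-03, -7.44285157e-01]), 'tau': array([-1.69671994e+00, -3.60868943e+01, -1.11606690e+01, -4.09861403e-01,
        3.80490683e-01,  2.29014200e-02]), 'tcp_pos': array([ 0.47757669, -0.16316803,  0.12334576]), 'tool_rot': array([-1.82813599e-01,  9.83147254e-01, -5.21569263e-04,  6.26541073e-04]), 'force': array([0.21888806, 4.16619074, 1.76913945]), 'ft_torque': array([-0.74814329, -0.42171044, -0.48302435]), 'gripper_force': 35.06251931190491, 'finger_gap': 0.5487725967093724}
```

```bash
python3 -m handwheel '[[[0,0,0,-0.7],[0,0,0,-0.7],[0,0,0,-0.7],[0,0,0,0]]]';python3 -c "from station import *;s=sense();print(s['ft_torque'],s['q'][5])"; python3 -m handwheel '[[[0,0,0,0],[0,0,0,0],[0,0,0,0],[0,0,-0.5,0],[0,0,-0.5,0],[0,0,-0.5,0],[0,0,-0.5,0]]]' 64
python3 - <<'E'
from h import *
p,d=snapshot("wrist");cv2.imwrite("pics/w3.png",p[...,::-1])
E
```

```text
t: 15.0
tcp_pos: [0.4775, -0.1632, 0.1238]
tool_rot: [-0.288, 0.957, -0.001, 0.001]
force: [-3.0, 5.6, 4.7]
finger_gap: 0.55
gripper_force: 47.6
[-0.58052445 -0.5686772  -0.34539502] -2.707035049090561
t: 15.88
tcp_pos: [0.4774, -0.1633, 0.1743]
tool_rot: [-0.289, 0.957, -0.0, 0.0]
force: [0.9, 0.6, 0.2]
finger_gap: 0.752
gripper_force: 0.0
```

View pics/w3.png

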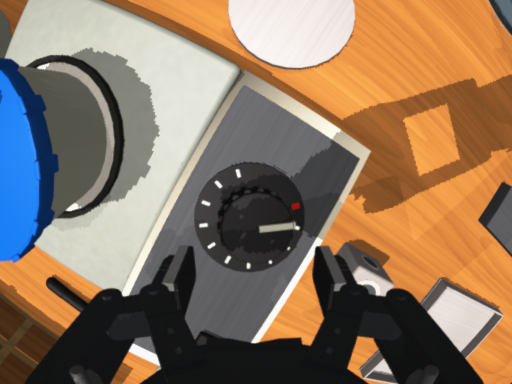

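Pointer toward (296,226), just short of the red mark (295,206), so about 10° left. A third short stroke will run it into the stop, letting the fingers slip.

```bash
python3 -m handwheel '[[[0,0,0,0.9],[0,0,0,0.9],[0,0,0,0.9],[0,0,0,0.9],[0,0,0,0.9],[0,0,0,0.9],[0,0,0,0.9],[0,0,0.5,0],[0,0,0.5,0],[0,0,0.5,0],[0,0,0.5,0],[0,0,0,0]]]' 62 && python3 -m handwheel '[[[0,0,0,0],[0,0,0,0],[0,0,0,0],[0,0,0,0],[0,0,0,0]]]' 40 25 && python3 -m handwheel '[[[0,0,0,-0.5],[0,0,0,-0.5],[0,0,0,-0.5],[0,0,0,-0.5],[0,0,0,0]]]'
python3 -c "from station import *;print(sense()['ft_torque'])"; python3 -m handwheel '[[[0,0,0,-0.5],[0,0,0,-0.5],[0,0,0,-0.5],[0,0,0,-0.5],[0,0,0,0]]]'
python3 -c "from station import *;print(sense()['ft_torque'],sense()['q'])"
```

```text
t: 17.42
tcp_pos: [0.4764, -0.1628, 0.1217]
tool_rot: [0.037, 0.999, 0.001, -0.001]
force: [-0.1, 0.2, 0.2]
finger_gap: 0.726
gripper_force: 0.0
t: 18.05
tcp_pos: [0.4772, -0.1628, 0.1232]
tool_rot: [0.037, 0.999, 0.0, 0.0]
force: [0.5, 4.0, -0.1]
finger_gap: 0.553
gripper_force: 26.6
t: 18.68
tcp_pos: [0.4775, -0.163, 0.1228]
tool_rot: [-0.067, 0.998, 0.0, 0.0]
force: [2.3, 5.1, -4.8]
finger_gap: 0.549
gripper_force: 28.2
[ 0.23983918 -0.44074453 -0.36077224]
t: 19.3
tcp_pos: [0.4819, -0.1615, 0.123]
tool_rot: [-0.168, 0.986, 0.0, 0.005]
force: [13.4, 14.4, -8.8]
finger_gap: 0.548
gripper_force: 35.3
[ 1.75179726 -2.39418397 -0.66970067] [-0.54811494  0.5368983   1.83001334  0.01109903  0.7671428  -2.46469382]
```

The force and moment rise show the stop has been reached. Release, lift and check.

```bash
python3 -m handwheel '[[[0,0,0,0],[0,0,0,0],[0,0,0,0],[0,0,-0.5,0],[0,0,-0.5,0],[0,0,-0.5,0],[0,0,-0.5,0]]]' 64
python3 - <<'E'
from h import *
p,d=snapshot("wrist");cv2.imwrite("pics/w4.png",p[100:330,120:400,::-1])
p,d=snapshot("top");P=cloud("top",d);Z=P[...,2];v,u=np.mgrid[:384,:512]
B=(u>=294)&(v>=160)&(u<=345)&(v<=215)
for lo,hi in((.188,.205),(.22,.25)):print(*rect(B&(Z>lo)&(Z<hi),P))
print(sense()["tcp_pos"],sense()["tool_rot"],sense()["q"])
E
```

```text
t: 20.18
tcp_pos: [0.4773, -0.1633, 0.1743]
tool_rot: [-0.172, 0.985, -0.0, 0.0]
force: [0.2, 0.5, 0.7]
finger_gap: 0.75
gripper_force: 0.0
[ 521.1 -341.2] [130.  130.8] 44.7 1068
[ 521.3 -340.4] [17.  95.8] 89.0 174
[ 0.47816318 -0.16377369  0.17488507] [-0.17164969  0.98515621 -0.00126781  0.00141747] [-5.51388402e-01  4.49102526e-01  1.79015010e+00 -2.83408608e-05
  8.98536648e-01 -2.46717569e+00]
```

View pics/w4.png

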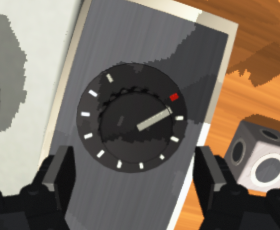

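The pointer (crop (138,128)→(172,111)) lines up with the red mark. A quick numeric check on the knob-top plane before I lift anything:

```bash
python3 - <<'E'
from h import *
c=camera_params("wrist");K=np.array(c["mtx"]);H=np.array(c["hand_eye"])
n=np.array([-np.sin(np.radians(15)),0,np.cos(np.radians(15))]);ex=np.array([n[2],0,-n[0]]);ey=np.array([0,1,0])
top=np.array([.4743,-.1624,.145])
def hit(u,v,T,off):
    x,y=(u-K[0,2])/K[0,0],(v-K[1,2])/K[1,1];th=np.hypot(x,y)
    r=np.array([x/th*np.sin(th),-y/th*np.sin(th),-np.cos(th)])
    r=T[:3,:3]@H[:3,:3]@r;o=T[:3,:3]@H[:3,3]+T[:3,3];p0=top-n*off
    w=o+r*((p0-o)@n)/(r@n)-p0;return np.array([w@ex,w@ey])
def T(p,q):
    M=np.eye(4);M[:3,:3]=R.from_quat(q).as_matrix();M[:3,3]=p;return M
for name,t,a,b,red in (("w4",T([.4776,-.1635,.1746],[-.1716,.9852,0,0]),(258,228),(292,211),(294,197)),("w3",T([.4776,-.1635,.1746],[-.2885,.9575,0,0]),(260,229),(296,226),(295,206)),("w1",T([.4745,-.160,.205],[0,1,0,0]),(250,217),(247,248),(280,180))):
    A,B=hit(*a,t,0),hit(*b,t,0);C=hit(*red,t,38)
    print(name,A*1e3,B*1e3,np.degrees(np.arctan2(*(B-A)[::-1])),"red",np.degrees(np.arctan2(*C[::-1])),C*1e3)
E
```

```text
w4 [0.17537413 0.14414351] [-16.98601199  17.29033382] 135.02537794647225 red 89.17887415175734 [ 132.16403531 9221.39158978]
w3 [-0.13039876  0.83453744] [-13.8712269   20.21728683] 125.33360890819033 red 96.31316753152917 [-1362.63406504 12316.63282699]
w1 [ 2.64758516 -0.80671367] [26.0035358  -3.06854193] -5.531367914198336 red 84.16780612896429 [ 346.45224391 3391.80171001]
```

Pointer at 135.0° in the panel plane, so the knob is at its off stop (the red figures come from a units slip, not needed). Now over the handle.

```bash
python3 -m handwheel '[[[0,0,-0.92,0],[0,0,-0.92,0],[0,0,-0.92,0.82],[0,0,-0.92,0.83],[0,0,-0.92,0.82],[0,0,0,0.83],[-0.22,-0.89,0,0],[-0.22,-0.89,0,0],[-0.22,-0.89,0,0],[-0.22,-0.89,0,0],[-0.22,-0.89,0,0],[-0.22,-0.89,0,0],[-0.22,-0.89,0,0],[-0.22,-0.89,0,0],[0,0,0,0],[0,0,0,0]]]' 60
python3 -c "from station import *;s=sense();print(s['tcp_pos'],s['tool_rot'],s['q'])"
```

```text
t: 22.28
tcp_pos: [0.5207, -0.3408, 0.2877]
tool_rot: [0.0, 1.0, 0.001, -0.0]
force: [-0.6, 0.1, 0.1]
finger_gap: 0.705
gripper_force: 0.0
[ 0.52070041 -0.34079952  0.2876943 ] [ 3.78835099e-04  9.99999605e-01  6.73944706e-04 -4.38289956e-04] [-7.59041922e-01  4.68780197e-01  1.37180786e+00  3.89108274e-04
  1.30256808e+00 -2.32918399e+00]
```

```bash
python3 -m handwheel '[[[0,0,0.6,0],[0,0,0.6,0],[0,0,0.6,0],[0,0,0.6,0],[0,0,0.4,0],[0,0,0.25,0],[0,0,0,0],[0,0,0,0]]]' && python3 -m handwheel '[[[0,0,0,0],[0,0,0,0],[0,0,0,0],[0,0,0,0],[0,0,0,0],[0,0,0,0],[0,0,0,0],[0,0,0,0]]]' 5 80
```

```text
t: 23.28
tcp_pos: [0.5214, -0.3416, 0.2124]
tool_rot: [0.0, 1.0, -0.0, 0.0]
force: [-0.2, -0.1, 0.7]
finger_gap: 0.699
gripper_force: 0.0
t: 24.28
tcp_pos: [0.5214, -0.3417, 0.2123]
tool_rot: [0.0, 1.0, -0.001, 0.0]
force: [0.6, -1.1, 4.3]
finger_gap: 0.2
gripper_force: 79.4
```

```bash
python3 -m handwheel '[[[0,0,-0.2,0],[0,0,-0.3,0],[0,0,-0.4,0],[0,0,-0.5,0],[0,0,-0.5,0],[0,0,-0.5,0],[0,0,-0.5,0],[0,0,-0.5,0],[0,0,-0.4,0],[0,0,-0.2,0],[0,0,0,0],[0,0,0,0]]]'
python3 -c "from station import *;s=sense();print(s['tcp_pos'],s['force'],s['ft_torque'],s['q'])"
```

```text
t: 25.78
tcp_pos: [0.5208, -0.341, 0.3112]
tool_rot: [0.0, 1.0, 0.0, -0.001]
force: [-0.0, -0.4, -6.0]
finger_gap: 0.194
gripper_force: 78.2
[ 0.52076395 -0.34098964  0.31117279] [-0.03418675 -0.36519905 -6.00166375] [ 0.02057098  0.00816099 -0.01808484] [-7.59001181e-01  4.48841226e-01  1.33987429e+00 -2.70344936e-05
  1.35428987e+00 -2.32908670e+00]
```

```bash
python3 -m handwheel '[[[-0.03,0.2,0,0],[-0.03,0.4,0,0],[-0.03,0.6,0,0],[-0.03,0.8,0,0],[-0.03,0.9,0,0],[-0.03,0.9,0,0],[-0.03,0.9,0,0],[-0.03,0.9,0,0],[-0.03,0.9,0,0],[-0.03,0.9,0,0],[-0.03,0.9,0,0],[-0.03,0.9,0,0],[-0.03,0.9,0,0],[-0.03,0.9,0,0],[-0.03,0.9,0,0],[-0.03,0.9,0,0],[-0.03,0.9,0,0],[-0.03,0.9,0,0],[-0.03,0.9,0,0],[-0.03,0.9,0,0]]]' && python3 -m handwheel '[[[-0.03,0.9,0,0],[-0.03,0.9,0,0],[-0.03,0.9,0,0],[-0.03,0.9,0,0],[-0.03,0.9,0,0],[-0.03,0.9,0,0],[-0.03,0.9,0,0],[-0.03,0.7,0,0],[-0.03,0.5,0,0],[0,0.3,0,0],[0,0.2,0,0],[0,0,0,0],[0,0,0,0]]]'
python3 - <<'E'
from h import *
print(sense()["tcp_pos"],sense()["force"])
p,d=snapshot("side");cv2.imwrite("pics/s1.png",p[...,::-1])
P=cloud("side",d);m=(P[...,2]>.018)&(P[...,2]<.03)&(abs(P[...,0]-.543)<.13)&(abs(P[...,1]-.27)<.13);print(*rect(m,P))
E
```

```text
t: 28.28
tcp_pos: [0.5361, 0.0702, 0.3119]
tool_rot: [0.0, 1.0, -0.0, 0.0]
force: [0.7, 0.6, -5.7]
finger_gap: 0.193
gripper_force: 78.2
t: 29.9
tcp_pos: [0.5433, 0.2682, 0.3118]
tool_rot: [0.001, 1.0, -0.0, -0.0]
force: [-0.4, 0.2, -6.1]
finger_gap: 0.191
gripper_force: 78.2
[0.54325274 0.26820355 0.31181666] [-0.44664622  0.15659498 -6.11958439]
[542.8 265.5] [218.4 211.2] 6.4 438
```

View pics/s1.png

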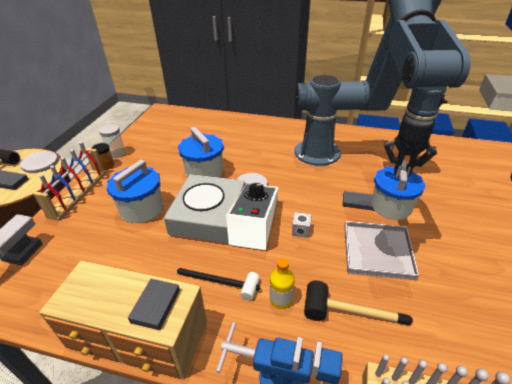

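The side view shows the bowl (398,195) hanging level above the tray (380,250), the seat empty and the other tools in place. Lower it.

```bash
python3 -m handwheel '[[[0,0,0.3,0],[0,0,0.6,0],[0,0,0.7,0],[0,0,0.7,0],[0,0,0.7,0],[0,0,0.7,0],[0,0,0.7,0],[0,0,0.7,0],[0,0,0.7,0],[0,0,0.7,0],[0,0,0.5,0],[0,0,0.3,0],[0,0,0,0],[0,0,0,0]]]' && python3 -m handwheel '[[[0,0,0.06,0],[0,0,0.06,0],[0,0,0.06,0],[0,0,0.06,0],[0,0,0.06,0],[0,0,0.05,0],[0,0,0,0],[0,0,0,0]]]'
```

```text
t: 31.7
tcp_pos: [0.5438, 0.2689, 0.1299]
tool_rot: [0.0, 1.0, 0.0, 0.001]
force: [0.4, 0.2, -6.9]
finger_gap: 0.194
gripper_force: 78.2
t: 32.7
tcp_pos: [0.5433, 0.2688, 0.1206]
tool_rot: [0.0, 1.0, 0.0, 0.0]
force: [0.5, 0.5, -6.6]
finger_gap: 0.196
gripper_force: 78.2
```

```bash
python3 -m handwheel '[[[0,0,0.04,0],[0,0,0.04,0],[0,0,0,0],[0,0,0,0]]]';  python3 -m handwheel '[[[0,0,0.04,0],[0,0,0,0],[0,0,0,0]]]'
```

```text
t: 33.2
tcp_pos: [0.5432, 0.2687, 0.1185]
tool_rot: [0.0, 1.0, -0.0, -0.0]
force: [0.3, 1.0, -5.7]
finger_gap: 0.189
gripper_force: 78.2
t: 33.58
tcp_pos: [0.5433, 0.2686, 0.1183]
tool_rot: [0.0, 1.0, -0.0, 0.0]
force: [-2.2, -1.4, 1.3]
finger_gap: 0.194
gripper_force: 79.2
```

The force change from -6 to about +1 N means the bowl is standing. Release, rise clear and check.

```bash
python3 -m handwheel '[[[0,0,0,0],[0,0,0,0],[0,0,0,0],[0,0,0,0],[0,0,0,0]]]' 60 && python3 -m handwheel '[[[0,0,-0.3,0],[0,0,-0.6,0],[0,0,-0.8,0],[0,0,-0.8,0],[0,0,-0.8,0],[0,0,-0.8,0],[0,0,-0.8,0],[0,0,-0.8,0],[0.8,0,0,0],[0.8,0,0,0],[0.8,0,0,0],[0,0,0,0],[0,0,0,0],[0,0,0,0]]]'
python3 - <<'E'
from h import *
z=[]
p,d=snapshot("side");P=cloud("side",d);Z=P[...,2]
N=(abs(P[...,0]-.543)<.08)&(abs(P[...,1]-.269)<.08)
m=N&(Z>.095)&(Z<.109)&(p[...,2]>p[...,0].astype(int)+60);print("lid",*rect(m,P))
q=P[m&(Z>.099)];A=np.linalg.lstsq(np.c_[q[:,:2],np.ones(len(q))],q[:,2],rcond=None)[0];print("plane",A.round(3),np.median(q[:,2]))
c=p[110:290,230:450];cv2.imwrite("pics/s2.png",cv2.resize(c,None,fx=3,fy=3)[...,::-1])
E
```

```text
t: 34.2
tcp_pos: [0.5433, 0.2688, 0.1176]
tool_rot: [0.0, 1.0, 0.0, 0.0]
force: [-0.5, 0.2, 0.4]
finger_gap: 0.701
gripper_force: 0.0
t: 35.95
tcp_pos: [0.4843, 0.2688, 0.2603]
tool_rot: [0.001, 1.0, 0.0, 0.001]
force: [0.6, -0.3, 0.6]
finger_gap: 0.7
gripper_force: 0.0
lid [545.4 264.9] [131.8 130.8] 44.9 919
plane [-0.004  0.002  0.105] 0.1034569192377951
```

View pics/s2.png

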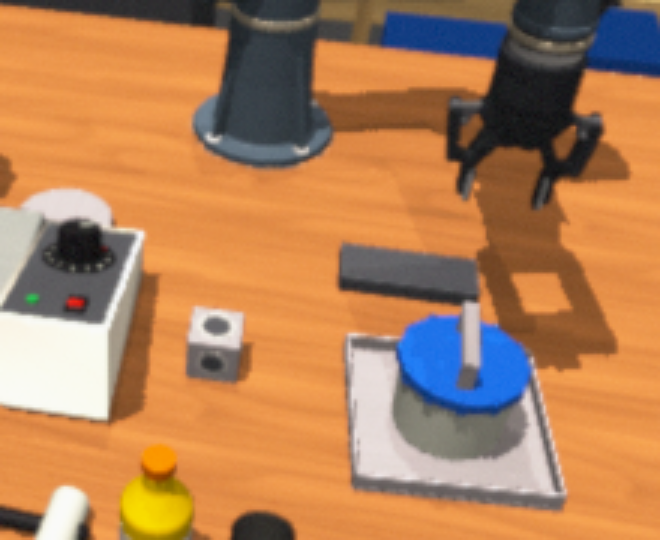

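The bowl (460,390 in the crop) stands flat in the tray: lid height 103.5 mm, tilt under 0.01 rad, centred. The gripper is clear of everything.

```bash
python3 -c "from station import *;print(sign_off())"
```

```text
the job is handed in; nothing more can be done
None
```

I turned the knob to its off stop, then moved the small bowl level from the machine into the tray, where it stands flat and centred. The job is handed in at about 36 s; sign-off gave no verdict.

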